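Brazed test pieces from the cooling bricks to the marking tray

TASK

Four brazed test pieces have cooled in a row on the firebricks of the hearth. Move them to the blue marking tray, one in each bay, standing flat on the bay's floor, in the same order from left to right (as the robot sees them) as they stood on the bricks, so that they still match the class list. Set each one down rather than dropping it, and do not let any piece fall over.

Things in the scene. Friction and masses are not known exactly. Their poses are not given: they have to be found in the camera images.
- piece_tube: Brazed piece, about 0.22 kg: bright steel tube, 22 mm diameter, upright in the middle of a bright steel disc 54 mm in diameter, 8 mm thick; thin brass ring at the joint; 60 mm high in all. Origin: centre of the base's underside, z up. Starts upright on the cream firebrick, within 20 mm of the middle of its top, turned at most 0.3 rad from it.
- piece_copper: Brazed piece, about 0.20 kg: copper pipe, 28 mm diameter, upright in the middle of a black square plate 52 by 52 by 6 mm (sides along x, y); 60 mm high in all. Origin: centre of the base's underside, z up. Starts upright on the red firebrick, within 20 mm of the middle of its top, turned at most 0.3 rad from it.
- piece_tee: Brazed piece, about 0.28 kg: dark grey T-joint. Upright plate 8 mm thick (x), 50 mm wide (y), in the middle of a base 52 (x) by 54 (y) by 6 mm; brass beads; 60 mm high in all. Grip it across the 8 mm. Origin: centre of the base's underside, z up. Starts upright on the white firebrick, within 20 mm of the middle of its top, turned at most 0.3 rad from it.
- piece_brass: Brazed piece, about 0.34 kg: square brass bar 20 by 20 mm, upright in the middle of a bright steel plate 52 by 52 by 8 mm (all sides along x, y); 60 mm high in all. Origin: centre of the base's underside, z up. Starts upright on the grey firebrick, within 20 mm of the middle of its top, turned at most 0.3 rad from it.
- brick_cream: Cream-yellow firebrick, 114 (x) by 76 (y) by 64 mm high, darker round scorch mark on top; fixed, never moves. Lies in any one of the four places of the hearth's row. The steel tube piece starts on it. Origin: centre of its underside, top 64 mm above; x and y as the hearth's.
- brick_red: Brownish-red firebrick, 114 (x) by 76 (y) by 64 mm high, darker round scorch mark on top; fixed, never moves. Lies in any one of the four places of the hearth's row. The copper piece starts on it. Origin: centre of its underside, top 64 mm above; x and y as the hearth's.
- brick_grey: Grey firebrick, 114 (x) by 76 (y) by 64 mm high, darker round scorch mark on top; fixed, never moves. Lies in any one of the four places of the hearth's row. The brass-bar piece starts on it. Origin: centre of its underside, top 64 mm above; x and y as the hearth's.
- brick_white: White firebrick, 114 (x) by 76 (y) by 64 mm high, darker round scorch mark on top; fixed, never moves. Lies in any one of the four places of the hearth's row. The dark T-joint starts on it. Origin: centre of its underside, top 64 mm above; x and y as the hearth's.
- hearth: Cooling hearth: fixed dark steel tray 126 (x) by 348 (y) mm, lip 40 mm high, four firebricks in a row along its y at +126, +42, -42, -126 mm, their tops 79 mm above the bench. Origin: centre of its underside, on the bench; x away from the robot, +y to the robot's left, turned at most 0.1 rad. It may be the nearer or the farther of the two trays.
- tray: Marking tray: fixed, blue, 88 (x) by 340 (y) mm; four open bays in a row, 80 by 80 mm inside, centres at x = 0, y = +126, +42, -42, -126 mm; walls 4 mm thick, tops 22 mm and floors 4 mm above the bench. White cards on the robot's side. Origin: centre of its underside, on the bench; x away from the robot, +y to its left, turned at most 0.12 rad.
There are look-alikes about, which are no part of the job. What is shaped like the piece_tee but pink is not meant. What is shaped like the piece_copper but purple is not meant.

How it is judged:
At the end, for the whole second after the job is handed in: Each piece stands in the bay of the marking tray that has the same place in the row, counted from the left, as its firebrick has on the hearth: within 15 mm of the bay's centre along the tray's x and y, its base on the bay's floor within 4 mm, upright within 0.1 rad, released and at rest (x of piece_tube in the frame of tray between -0.015 and 0.015 m and z of piece_tube in the frame of tray between 0 and 0.008 m and angle between each of piece_tube, piece_copper, piece_tee, piece_brass's own z axis and vertical below 0.1 rad and linear speed of each of piece_tube, piece_copper, piece_tee, piece_brass below 0.02 m/s and angular speed of each of piece_tube, piece_copper, piece_tee, piece_brass below 0.2 rad/s and contact force between each of piece_tube, piece_copper, piece_tee, piece_brass and the fingers below 0.05 N and ((y of brick_cream in the frame of hearth between 0.096 and 0.156 m and y of piece_tube in the frame of tray between 0.111 and 0.141 m) or (y of brick_cream in the frame of hearth between 0.012 and 0.072 m and y of piece_tube in the frame of tray between 0.027 and 0.057 m) or (y of brick_cream in the frame of hearth between -0.072 and -0.012 m and y of piece_tube in the frame of tray between -0.057 and -0.027 m) or (y of brick_cream in the frame of hearth between -0.156 and -0.096 m and y of piece_tube in the frame of tray between -0.141 and -0.111 m)) and x of piece_copper in the frame of tray between -0.015 and 0.015 m and z of piece_copper in the frame of tray between 0 and 0.008 m and ((y of brick_red in the frame of hearth between 0.096 and 0.156 m and y of piece_copper in the frame of tray between 0.111 and 0.141 m) or (y of brick_red in the frame of hearth between 0.012 and 0.072 m and y of piece_copper in the frame of tray between 0.027 and 0.057 m) or (y of brick_red in the frame of hearth between -0.072 and -0.012 m and y of piece_copper in the frame of tray between -0.057 and -0.027 m) or (y of brick_red in the frame of hearth between -0.156 and -0.096 m and y of piece_copper in the frame of tray between -0.141 and -0.111 m)) and x of piece_tee in the frame of tray between -0.015 and 0.015 m and z of piece_tee in the frame of tray between 0 and 0.008 m and ((y of brick_white in the frame of hearth between 0.096 and 0.156 m and y of piece_tee in the frame of tray between 0.111 and 0.141 m) or (y of brick_white in the frame of hearth between 0.012 and 0.072 m and y of piece_tee in the frame of tray between 0.027 and 0.057 m) or (y of brick_white in the frame of hearth between -0.072 and -0.012 m and y of piece_tee in the frame of tray between -0.057 and -0.027 m) or (y of brick_white in the frame of hearth between -0.156 and -0.096 m and y of piece_tee in the frame of tray between -0.141 and -0.111 m)) and x of piece_brass in the frame of tray between -0.015 and 0.015 m and z of piece_brass in the frame of tray between 0 and 0.008 m and ((y of brick_grey in the frame of hearth between 0.096 and 0.156 m and y of piece_brass in the frame of tray between 0.111 and 0.141 m) or (y of brick_grey in the frame of hearth between 0.012 and 0.072 m and y of piece_brass in the frame of tray between 0.027 and 0.057 m) or (y of brick_grey in the frame of hearth between -0.072 and -0.012 m and y of piece_brass in the frame of tray between -0.057 and -0.027 m) or (y of brick_grey in the frame of hearth between -0.156 and -0.096 m and y of piece_brass in the frame of tray between -0.141 and -0.111 m))); the robot touches nothing.
It fails at once if a test piece is tipped over (more than 0.7 rad) (angle between any of piece_tube, piece_copper, piece_tee, piece_brass's own z axis and vertical above 0.7 rad).
It fails at once if a test piece is dropped: it falls freely, touching nothing, faster than 0.7 m/s (a drop of about 25 mm) ((linear speed of piece_tube above 0.7 m/s and contact force between piece_tube and anything else below 0.01 N) or (linear speed of piece_copper above 0.7 m/s and contact force between piece_copper and anything else below 0.01 N) or (linear speed of piece_tee above 0.7 m/s and contact force between piece_tee and anything else below 0.01 N) or (linear speed of piece_brass above 0.7 m/s and contact force between piece_brass and anything else below 0.01 N)).
It also fails if it takes over 93 s, if anything falls off the work surface, if the arm or the gripper's body presses on something with over 40 N, if the wrist force passes 120 N, or if a joint passes its speed limit or range.

ROBOT

A 7-joint arm with a two-finger parallel gripper is mounted at the origin on the work surface. World frame = base frame: x ahead of the robot, y to its left, z up, the work surface at z = 0. Lengths are in m, angles in rad, forces in N, time in s.
With the tool pointing down it reaches from about 0.4 to 0.85 m from the base axis. Payload 10.4 kg.
Tool frame: the origin (TCP) lies midway between the tips of the shut fingers; the grasp point (between the pads) lies 19 mm behind it (manip.tcp_to_grasp is the distance from the TCP to the grasp point, in m); z points along the fingers, y is the line along which they close (so a half turn about z gives the same grasp; the last joint's range is limited). The gripper opens to 85 mm and grips with 20 to 120 N. Pads are 22 mm wide; open, the fingers measure 114 mm over their backs; the gripper's body (76 mm by 85 mm) begins 54 mm behind the grasp point. The pads swing forward as they close: fully open they stand 13 mm farther back than shut.
Start: joints at [1.252, 0.332, -0.065, 1.46, 0.022, 1.35, -0.088], TCP at [0.182, -0.598, 0.231] pointing down, gripper open.
Joint ranges: [-2.6, 2.6], [-0.5, 2.12], [-1.47, 1.34], [0.16, 2.42], [-1.27, 4.41], [0.06, 2.06], [-2.6, 2.6]. Speed limits (rad/s): [2.22, 2.22, 2.79, 2.79, 3.14, 3.14, 3.14].

INTERFACE

Orientations are given as a unit quaternion [x, y, z, w].
In Python, from workcell import manip gives the robot as it stands.
- The arm moves only by the shell command python3 -m jog 'ROWS' [FORCE]. ROWS is a JSON object of lists of equal length, an entry for each row: "offset": the shift along the world's x, y, z in m, a list of three; "yaw": the turn about the world's z in degrees; "jaw": the closure, from 0 (fully open) to 1 (shut). A call has 1 to 20 rows; each row shifts and turns the commanded pose from where the row before left it; what a row does not reach is not made up. A row lasts 1/12 s, in which the tool goes at most 41.7 mm and 7.16 degrees, less where a joint would pass 70% of its speed; a pose out of reach is approached as far as the arm can. A call is refused whole if a number of a shift passes 0.0417 or a number of a turn 7.16, either way. A call with a gripper value outside its range is refused whole. The fingers move at their own pace and stop on an object; FORCE is the grip in N (left out, the last holds). Time passes only in rows, so rows that do not move let the fingers close. It gives the time, the measured TCP pose, the force, the opening and the grip force at its end, in the units of the state.
- manip.get_obs(): the state, without advancing time (a new reading comes with each control period).
- manip.camera(name): name is "side" or "top"; returns a dict with "frame" (400x640x3 uint8, red, green, blue), "camera_matrix" (3x3 intrinsics, pixels), "eye" and "attitude" of the camera in the world. Camera axes: x right, y up, looking along -z (the intrinsics and any distortion apply to the point x, -y, -z); pixel columns grow to the right and rows downward; lengths in m; the calibration is good to about 2 mm. A picture is of the moment at which its call begins. There is no depth.
- manip.hand_in(): hands the job in; it is judged then, once.
Trained networks look in a picture, given as the dict that the camera call returned (one of the last four; its "shot" number tells which), for a name from the list of things; names that differ only in an ending like _2 or _b are one class to them, and where a whole thing is asked for, a point or a joint stands for the part that bears it (a point fixed in the world has none). Each returns a list of dicts, best first, with "score" (0 to 1); they miss things now and then, are a little off and sometimes report something else, mostly with a low value. They report only what shows in the picture. A call takes as long as a camera call. They do not tell look-alikes from the thing itself.
- manip.masks_of(picture, name): "region" (400x640 bool, what is visible of it).
- manip.tip_of(picture, name): "at" ([x, y, z] in m, in world coordinates, good to about 4 mm: a listed point, or the origin of a listed thing).
The state is a dict: "clock": time; "joint_pos": joint angles; "joint_velocities": joint speeds; "tau": joint torques, N m; "position": TCP position; "ee_rot": TCP orientation; "ft_force": force on the tool from outside, world axes, zero at the start; "torque": the same for the moment, N m; "grip_width": opening from 0.0 (shut) to 1.0 (fully open); "grasp_force": force on a finger pad.
Only numpy, scipy, OpenCV 4.12 (cv2) and the standard library are available. Lean on these libraries where they do the work, as an engineer would, in place of code of your own. Each camera call takes 0.05 s, during which the arm holds its last target. There are 200 camera calls.

## Working session

There is one attempt and no reset: what is moved stays moved. The work goes in short steps, Python scripts to look and compute and a shell command to move; the robot and the scene stay as the last step left them, time stands still between calls to the robot, and variables do not carry over. Pictures are saved under pics/ and viewed, at most 14 in all, crops included, and the job is handed in when it is done.

```bash
mkdir -p pics
python3 - <<'E'
from workcell import manip
import cv2,numpy as np
o=manip.get_obs(); print({k:np.round(v,3).tolist() for k,v in o.items()})
for c in("top","side"):
    p=manip.camera(c); cv2.imwrite(f"pics/{c}0.png",p["frame"][:,:,::-1])
    print(c,np.round(p["eye"],3),np.round(p["attitude"],3),np.round(p["camera_matrix"],1).tolist(),[k for k in p])
    for n in("piece_tube","piece_copper","piece_tee","piece_brass","brick_cream","brick_red","brick_grey","brick_white","hearth","tray"):
        print(n,[(round(r["score"],2),np.round(r["at"],3).tolist()) for r in manip.tip_of(p,n)][:3])
E
```

```text
{'clock': 0.0, 'joint_pos': [1.252, 0.333, -0.065, 1.461, 0.022, 1.35, -0.089], 'joint_velocities': [-0.001, -0.001, -0.001, -0.001, -0.0, -0.002, 0.0], 'tau': [-0.0, -62.545, 0.049, -39.16, 0.016, 0.01, 0.0], 'position': [0.182, -0.598, 0.231], 'ee_rot': [0.989, 0.147, -0.0, -0.001], 'ft_force': [-0.358, -0.382, 0.797], 'torque': [0.042, 0.019, -0.026], 'grasp_force': 0.0, 'grip_width': 0.997}
top [ 0.418 -0.032  1.037] [-0.036  0.019  0.713 -0.7  ] [[458.4, 0.0, 316.6], [0.0, 458.4, 197.7], [0.0, 0.0, 1.0]] ['frame', 'camera_matrix', 'eye', 'attitude', 'shot']
piece_tube [(0.95, [0.654, 0.186, 0.079])]
piece_copper [(0.58, [0.576, -0.204, 0.0]), (0.57, [0.661, 0.025, 0.078])]
piece_tee [(0.98, [0.338, 0.16, 0.0]), (0.9, [0.655, 0.1, 0.08])]
piece_brass [(0.68, [0.656, -0.059, 0.071])]
brick_cream [(0.76, [0.647, 0.189, 0.015]), (0.32, [0.658, 0.02, 0.016])]
brick_red [(0.74, [0.659, 0.024, 0.013]), (0.68, [0.666, -0.063, 0.016]), (0.59, [0.662, 0.024, 0.08])]
brick_grey [(0.7, [0.665, -0.062, 0.015])]
brick_white [(0.7, [0.653, 0.1, 0.014])]
hearth [(0.64, [0.659, 0.063, -0.0])]
tray [(0.96, [0.47, 0.105, 0.003])]
side [ 0.491 -0.598  0.591] [ 0.413 -0.007  0.007  0.91 ] [[393.0, 0.0, 320.5], [0.0, 393.0, 200.3], [0.0, 0.0, 1.0]] ['frame', 'camera_matrix', 'eye', 'attitude', 'shot']
piece_tube [(0.8, [0.658, 0.189, 0.082]), (0.4, [0.651, 0.105, 0.016])]
piece_copper [(0.91, [0.658, 0.028, 0.075]), (0.83, [0.574, -0.199, 0.002])]
piece_tee [(0.96, [0.66, 0.102, 0.076]), (0.55, [0.339, 0.166, -0.001]), (0.27, [0.661, -0.067, 0.011])]
piece_brass [(0.74, [0.654, -0.059, 0.078])]
brick_cream [(0.71, [0.647, 0.182, 0.017])]
brick_red [(0.91, [0.657, 0.022, 0.016])]
brick_grey [(0.94, [0.663, -0.065, 0.012])]
brick_white [(0.88, [0.65, 0.102, 0.013]), (0.74, [0.661, -0.066, 0.013])]
hearth []
tray [(0.65, [0.471, 0.103, -0.006])]
```

View pics/top0.png

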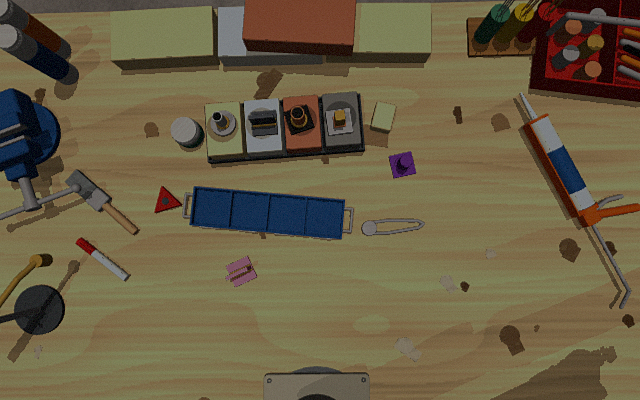

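View pics/side0.png

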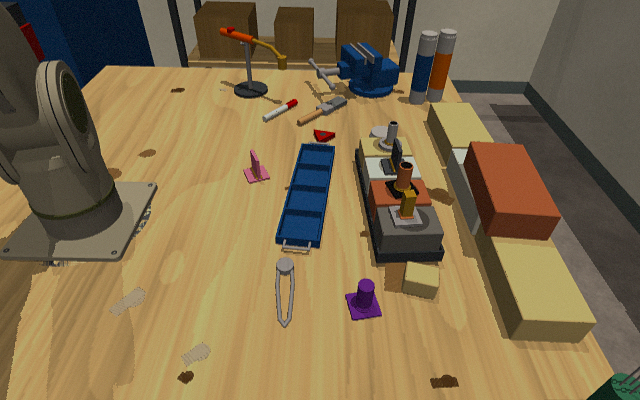

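The four pieces stand on the hearth at rows 95–160, columns 205–365. From left to right they are tube, tee, copper and brass. The tray is at (267,213). The pink piece at (240,270) and the purple piece at (402,163) are look-alikes. Next I'll rectify crops to get exact positions and yaws.

```bash
cat > h.py <<'E'
from workcell import manip
import cv2,numpy as np
from scipy.spatial.transform import Rotation as R
def proj(p,P):
    q=(np.asarray(P,float)-p["eye"])@R.from_quat(p["attitude"]).as_matrix()
    q=q*[1,-1,-1]; u=q@np.array(p["camera_matrix"]).T
    return u[:,:2]/u[:,2:]
def ortho(p,x0,x1,y0,y1,z,s=2000):  # columns: y decreasing; rows: x decreasing
    w,h=int((y1-y0)*s),int((x1-x0)*s)
    C=np.float32([[0,0],[w,0],[w,h],[0,h]])
    W=[[x1,y1,z],[x1,y0,z],[x0,y0,z],[x0,y1,z]]
    M=cv2.getPerspectiveTransform(np.float32(proj(p,W)),C)
    return cv2.warpPerspective(p["frame"],M,(w,h),flags=cv2.INTER_CUBIC)
def hull(p,name,z):
    "min-area rect of the best mask, projected on plane z -> centre, size, angle"
    out=[]
    for r in manip.masks_of(p,name):
        m=r["region"].astype(np.uint8)
        c=max(cv2.findContours(m,0,2)[0],key=cv2.contourArea)[:,0,:].astype(np.float64)
        K=np.array(p["camera_matrix"]); d=np.c_[(c-[K[0,2],K[1,2]])/K[0,0],np.ones(len(c))]*[1,-1,-1]
        d=d@R.from_quat(p["attitude"]).as_matrix().T
        W=p["eye"]+d*((z-p["eye"][2])/d[:,2:])
        out.append((r["score"],W[:,:2]))
    return out
def avg(n,k=4):
    ps=[manip.camera(n) for _ in range(k)]; p=ps[-1]
    p=dict(p); p["frame"]=np.mean([q["frame"] for q in ps],0).round().astype(np.uint8); return p
E
python3 - <<'E'
from h import *
p=avg("top")
im=[ortho(p,.58,.74,-.12,.25,z) for z in(.139,.085)]
v=np.vstack(im); v=np.clip(v.astype(float)*1.8,0,255).astype(np.uint8)
for i in range(0,740,100): v[::4,i]=[255,0,255]
cv2.imwrite("pics/o1.png",v[:,:,::-1])
q=manip.camera("top")
for s,W in hull(q,"tray",.022):
    r=cv2.minAreaRect(W.astype(np.float32)*1000); print(s,r, cv2.boxPoints(r).round(0).tolist())
# blue fit
f=q["frame"].astype(int); b=((f[:,:,2]-f[:,:,0]>35)).astype(np.uint8); b[:,:180]=0; b[:180]=0;b[250:]=0;b[:,360:]=0
o=ortho(dict(q,frame=b*255),.40,.56,-.1,.3,.022)
c=max(cv2.findContours((o>127).astype(np.uint8),0,2)[0],key=cv2.contourArea)
r=cv2.minAreaRect(c);print(r,"ctr",.56-r[0][1]/2000,.3-r[0][0]/2000)
E
```

```text
0.94 ((468.5322265625, 104.56946563720703), (379.4032897949219, 92.57433319091797), 83.38775634765625) [[401.0, -79.0], [493.0, -89.0], [536.0, 288.0], [444.0, 298.0]]
((393.67138671875, 183.11141967773438), (682.9364013671875, 178.2652130126953), 6.213375091552734) ctr 0.46844429016113287 0.10316430664062498
```

View pics/o1.png

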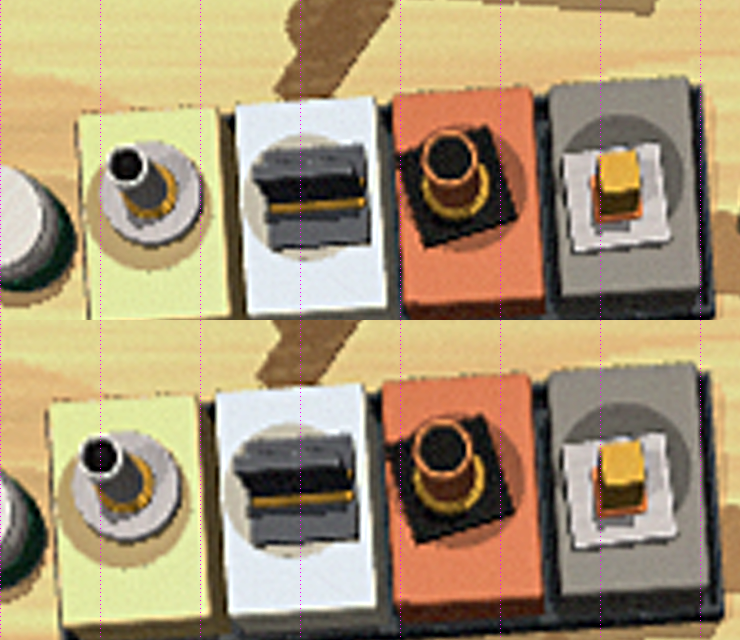

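Measurements (x, y, yaw), with the two height planes agreeing:

| Piece | x | y | yaw |
|---|---|---|---|
| Tube | .658 | .187 | – |
| Tee | .6545 | .0985 | +3.5° |
| Copper | .660 | .024 | – |
| Brass | .655 | -.060 | +5° |

The tray is at (.468, .103) with yaw -6.2°. Its blue outline measures 341×89 mm, which matches the given size. The bay centres are tube (.482,.2285), tee (.473,.145), copper (.464,.061) and brass (.455,-.022). I'll start with brass.

```bash
python3 -m jog '{"offset":[[0.0263,0.0299,0],[0.0263,0.0299,0],[0.0263,0.0299,0],[0.0263,0.0299,0],[0.0263,0.0299,0],[0.0263,0.0299,0],[0.0263,0.0299,0],[0.0263,0.0299,0],[0.0263,0.0299,0],[0.0263,0.0299,0],[0.0263,0.0299,0],[0.0263,0.0299,0],[0.0263,0.0299,0],[0.0263,0.0299,0],[0.0263,0.0299,0],[0.0263,0.0299,0],[0.0263,0.0299,0],[0.0263,0.0299,0],[0,0,0],[0,0,0]],"yaw":[4.35,4.35,4.35,4.35,4.35,4.35,4.35,4.35,4.35,4.35,4.35,4.35,4.35,4.35,4.35,4.35,4.35,4.35,0,0],"jaw":[0,0,0,0,0,0,0,0,0,0,0,0,0,0,0,0,0,0,0,0]}' 40
```

```text
clock: 3.07
position: [0.6563, -0.0566, 0.2305]
ee_rot: [0.672, 0.74, 0.0, -0.001]
ft_force: [0.6, -0.4, -0.3]
grip_width: 1.006
grasp_force: 0.0
```

```bash
python3 -m jog '{"offset":[[-0.001,-0.003,-0.03],[0,0,-0.03],[0,0,-0.03],[0,0,-0.02],[0,0,-0.01],[0,0,-0.01],[0,0,0],[0,0,0]],"yaw":[0,0,0,0,0,0,0,0],"jaw":[0,0,0,0,0,0,0,0]}'
python3 - <<'E'
from h import *
p=manip.camera("side"); cv2.imwrite("pics/s1.png",cv2.resize(p["frame"][100:300,320:500,::-1],None,fx=3,fy=3))
E
```

```text
clock: 3.73
position: [0.655, -0.0632, 0.1023]
ee_rot: [0.674, 0.738, 0.0, 0.0]
ft_force: [-0.0, 0.4, 0.9]
grip_width: 0.998
grasp_force: 0.0
```

View pics/s1.png

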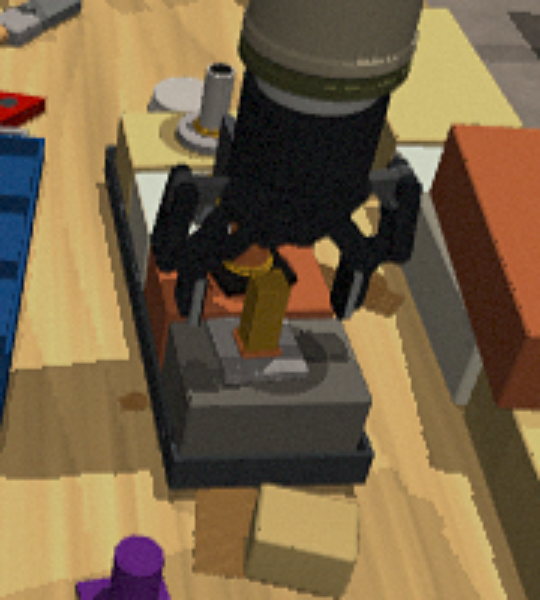

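The fingers straddle the brass bar (crop ~(265,310)), with the pads just above the base and clear of the neighbouring copper piece. Closing now.

```bash
python3 -m jog '{"offset":[[0,0.003,-0.001],[0,0,0],[0,0,0],[0,0,0],[0,0,0],[0,0,0],[0,0,0],[0,0,0],[0,0,0],[0,0,0]],"yaw":[0,0,0,0,0,0,0,0,0,0],"jaw":[0,0,1,1,1,1,1,1,1,1]}' 60
```

```text
clock: 4.62
position: [0.6547, -0.0597, 0.1005]
ee_rot: [0.674, 0.739, 0.0, 0.0]
ft_force: [0.4, 0.2, 1.6]
grip_width: 0.225
grasp_force: 59.2
```

```bash
python3 -m jog '{"offset":[[0,0,0.01],[0,0,0.02],[0,0,0.005],[-0.02,0.004,0],[-0.03,0.006,0],[-0.03,0.006,0],[-0.03,0.006,0],[-0.03,0.006,0],[-0.03,0.005,0],[-0.02,0.005,0],[-0.01,0,0],[0,0,0],[0,0,0]],"yaw":[0,0,0,-2,-2,-2,-2,-2,0,0,0,0,0],"jaw":[1,1,1,1,1,1,1,1,1,1,1,1,1]}'
python3 - <<'E'
from h import *
p=manip.camera("side"); cv2.imwrite("pics/s2.png",cv2.resize(p["frame"][100:300,240:420,::-1],None,fx=3,fy=3))
print([(r["score"],r["at"]) for r in manip.tip_of(p,"piece_brass")])
E
```

```text
clock: 5.7
position: [0.4547, -0.022, 0.1356]
ee_rot: [0.736, 0.677, 0.0, 0.001]
ft_force: [0.4, 0.6, -3.6]
grip_width: 0.223
grasp_force: 60.0
[(0.61, [0.4513, -0.0211, 0.1151]), (0.22, [0.6458, 0.1827, 0.0138])]
```

View pics/s2.png

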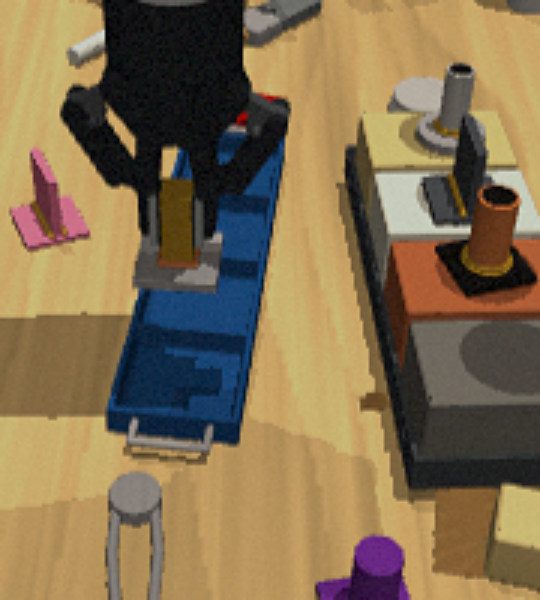

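The brass piece (crop (178,235)) is held upright above the right-hand end bay. Lowering and releasing.

```bash
python3 -m jog '{"offset":[[0,0,-0.02],[0,0,-0.03],[0,0,-0.03],[0,0,-0.015],[0,0,-0.008],[0,0,-0.004],[0,0,-0.002],[0,0,0],[0,0,0]],"yaw":[0,0,0,0,0,0,0,0,0],"jaw":[1,1,1,1,1,1,1,1,1]}'
```

```text
clock: 6.55
position: [0.4556, -0.0217, 0.0273]
ee_rot: [0.736, 0.677, 0.001, 0.001]
ft_force: [-0.9, 0.4, -4.6]
grip_width: 0.23
grasp_force: 59.8
```

```bash
python3 -m jog '{"offset":[[0,0,-0.001],[0,0,-0.001],[0,0,0],[0,0,0],[0,0,0],[0,0,0],[0,0,0],[0,0,0],[0,0,0.01],[0,0,0.03],[0,0,0.03],[0,0,0.03],[0,0,0.03],[0,0,0.02],[0,0,0],[0,0,0]],"yaw":[0,0,0,0,0,0,0,0,0,0,0,0,0,0,0,0],"jaw":[1,1,1,0.8,0.5,0,0,0,0,0,0,0,0,0,0,0]}'
```

```text
clock: 7.88
position: [0.4553, -0.0217, 0.1758]
ee_rot: [0.736, 0.677, 0.001, 0.001]
ft_force: [-0.6, 0.4, 0.0]
grip_width: 0.999
grasp_force: 0.0
```

```bash
python3 -m jog '{"offset":[[0.02,0.004,0],[0.035,0.008,0],[0.035,0.008,0],[0.035,0.008,0],[0.035,0.008,0],[0.03,0.007,0],[0.015,0.003,0],[0,0,-0.02],[0,0,-0.03],[0,0,-0.015],[0,0,-0.008],[0,0,-0.003],[0,0,0],[0,0,0]],"yaw":[0,0,0,0,0,0,0,0,0,0,0,0,0,0],"jaw":[0,0,0,0,0,0,0,0,0,0,0,0,0,0]}'
python3 - <<'E'
from h import *
p=manip.camera("side"); cv2.imwrite("pics/s3.png",cv2.resize(p["frame"][100:300,270:450,::-1],None,fx=3,fy=3))
print([(r["score"],r["at"]) for r in manip.tip_of(p,"piece_brass")])
E
```

```text
clock: 9.05
position: [0.66, 0.0245, 0.0993]
ee_rot: [0.736, 0.677, 0.001, 0.0]
ft_force: [0.2, 0.2, 1.0]
grip_width: 1.003
grasp_force: 0.0
[(0.73, [0.4532, -0.0216, 0.0037])]
```

View pics/s3.png

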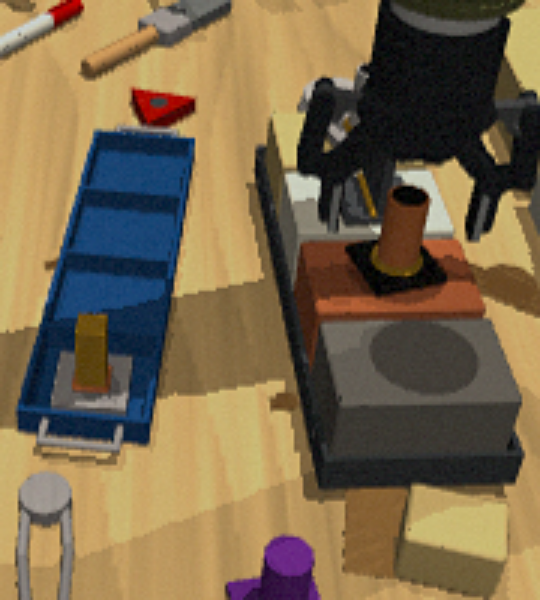

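Brass stands flat and centred in its bay (crop (90,380)). The copper pipe (405,235) is between the open fingers.

```bash
python3 -m jog '{"offset":[[0,0,0],[0,0,0],[0,0,0],[0,0,0],[0,0,0],[0,0,0],[0,0,0],[0,0,0]],"yaw":[0,0,0,0,0,0,0,0],"jaw":[1,1,1,1,1,1,1,1]}' 60
```

```text
clock: 9.82
position: [0.6598, 0.0244, 0.0987]
ee_rot: [0.736, 0.677, 0.0, 0.0]
ft_force: [-0.5, -0.1, 2.9]
grip_width: 0.314
grasp_force: 59.0
```

```bash
python3 -m jog '{"offset":[[0,0,0.01],[0,0,0.02],[0,0,0.005],[-0.02,0.004,0],[-0.03,0.006,0],[-0.03,0.006,0],[-0.03,0.006,0],[-0.03,0.006,0],[-0.03,0.005,0],[-0.02,0.003,0],[-0.006,0.001,0],[0,0,0],[0,0,0]],"yaw":[0,0,0,-2,-3,-3,-3,-3,-1,0,0,0,0],"jaw":[1,1,1,1,1,1,1,1,1,1,1,1,1]}'
```

```text
clock: 10.9
position: [0.4644, 0.061, 0.1337]
ee_rot: [0.818, 0.575, 0.0, 0.001]
ft_force: [1.1, 0.7, -1.4]
grip_width: 0.317
grasp_force: 59.4
```

```bash
python3 -m jog '{"offset":[[0,0,-0.02],[0,0,-0.03],[0,0,-0.03],[0,0,-0.015],[0,0,-0.008],[0,0,-0.004],[0,0,-0.0015],[0,0,-0.0005],[0,0,0],[0,0,0]],"yaw":[0,0,0,0,0,0,0,0,0,0],"jaw":[1,1,1,1,1,1,1,1,1,1]}'
```

```text
clock: 11.73
position: [0.4644, 0.0613, 0.0252]
ee_rot: [0.818, 0.575, 0.001, 0.001]
ft_force: [-0.8, -0.7, -2.2]
grip_width: 0.313
grasp_force: 59.4
```

```bash
python3 -m jog '{"offset":[[0,0,-0.001],[0,0,0],[0,0,0],[0,0,0],[0,0,0],[0,0,0],[0,0,0],[0,0,0.01],[0,0,0.03],[0,0,0.03],[0,0,0.03],[0,0,0.03],[0,0,0.02],[0,0,0],[0,0,0]],"yaw":[0,0,0,0,0,0,0,0,0,0,0,0,0,0,0],"jaw":[1,1,0.8,0.5,0,0,0,0,0,0,0,0,0,0,0]}'
```

```text
clock: 12.98
position: [0.4643, 0.0614, 0.1749]
ee_rot: [0.818, 0.575, 0.001, 0.001]
ft_force: [0.2, -0.2, -0.7]
grip_width: 0.999
grasp_force: 0.0
```

```bash
python3 -m jog '{"offset":[[0.02,0.004,0],[0.035,0.007,0],[0.035,0.007,0],[0.035,0.007,0],[0.035,0.007,0],[0.02,0.004,0],[0.01,0.001,0],[0,0,0],[0,0,0]],"yaw":[3,5,5,5,5,0,0,0,0],"jaw":[0,0,0,0,0,0,0,0,0]}'
```

```text
clock: 13.73
position: [0.6529, 0.0987, 0.1719]
ee_rot: [0.687, 0.727, -0.001, -0.001]
ft_force: [-0.7, -0.1, 0.4]
grip_width: 1.004
grasp_force: 0.0
```

```bash
python3 -m jog '{"offset":[[0,0,-0.02],[0,0,-0.03],[0,0,-0.015],[0,0,-0.007],[0,0,-0.002],[0,0,0],[0,0,0]],"yaw":[0,0,0,0,0,0,0],"jaw":[0,0,0,0,0,0,0]}'
python3 - <<'E'
from h import *
p=manip.camera("side"); cv2.imwrite("pics/s4.png",cv2.resize(p["frame"][100:300,270:450,::-1],None,fx=3,fy=3))
print([(r["score"],r["at"]) for r in manip.tip_of(p,"piece_copper")])
E
```

```text
clock: 14.32
position: [0.6542, 0.0986, 0.1008]
ee_rot: [0.687, 0.727, 0.001, 0.001]
ft_force: [1.1, -0.0, 0.1]
grip_width: 0.997
grasp_force: 0.0
[(0.75, [0.463, 0.0677, 0.0021]), (0.67, [0.5693, -0.1971, 0.001])]
```

View pics/s4.png

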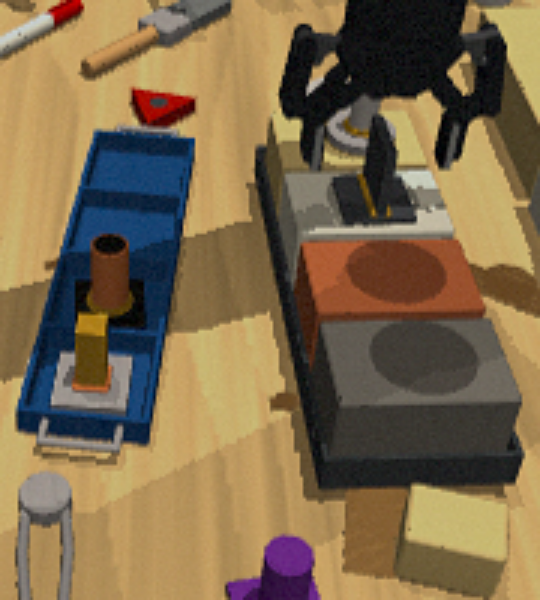

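Copper stands in its bay (crop (110,295)), and the tee plate (380,165) is between the fingers. Next I grip it and move to (.473,.145).

```bash
python3 -m jog '{"offset":[[0,0,0],[0,0,0],[0,0,0],[0,0,0],[0,0,0],[0,0,0],[0,0,0],[0,0,0],[0,0,0],[0,0,0]],"yaw":[0,0,0,0,0,0,0,0,0,0],"jaw":[1,1,1,1,1,1,1,1,1,1]}' 60
```

```text
clock: 15.25
position: [0.6538, 0.0984, 0.0995]
ee_rot: [0.687, 0.727, 0.0, 0.0]
ft_force: [1.3, -0.7, 2.2]
grip_width: 0.084
grasp_force: 58.9
```

```bash
python3 -m jog '{"offset":[[0,0,0.01],[0,0,0.02],[0,0,0.005],[-0.02,0.005,0],[-0.03,0.008,0],[-0.03,0.008,0],[-0.03,0.008,0],[-0.03,0.008,0],[-0.025,0.006,0],[-0.012,0.003,0],[-0.004,0,0],[0,0,0],[0,0,0]],"yaw":[0,0,0,-2,-2,-2,-2,-2,0,0,0,0,0],"jaw":[1,1,1,1,1,1,1,1,1,1,1,1,1]}'
```

```text
clock: 16.33
position: [0.4735, 0.1438, 0.1346]
ee_rot: [0.748, 0.664, 0.0, 0.0]
ft_force: [0.2, -0.1, -2.1]
grip_width: 0.086
grasp_force: 59.0
```

```bash
python3 -m jog '{"offset":[[0,0.001,-0.02],[0,0,-0.03],[0,0,-0.03],[0,0,-0.015],[0,0,-0.008],[0,0,-0.004],[0,0,-0.0015],[0,0,-0.001],[0,0,0],[0,0,0]],"yaw":[0,0,0,0,0,0,0,0,0,0],"jaw":[1,1,1,1,1,1,1,1,1,1]}'
```

```text
clock: 17.17
position: [0.4734, 0.1454, 0.0257]
ee_rot: [0.748, 0.664, 0.001, 0.001]
ft_force: [0.2, -0.2, -1.7]
grip_width: 0.08
grasp_force: 58.9
```

```bash
python3 -m jog '{"offset":[[0,0,-0.001],[0,0,0],[0,0,0],[0,0,0],[0,0,0],[0,0,0],[0,0,0],[0,0,0.01],[0,0,0.03],[0,0,0.03],[0,0,0.03],[0,0,0.03],[0,0,0.02],[0,0,0],[0,0,0]],"yaw":[0,0,0,0,0,0,0,0,0,0,0,0,0,0,0],"jaw":[1,1,0.8,0.5,0,0,0,0,0,0,0,0,0,0,0]}'
```

```text
clock: 18.42
position: [0.4732, 0.1456, 0.1754]
ee_rot: [0.748, 0.664, 0.001, 0.001]
ft_force: [0.6, -0.2, -0.8]
grip_width: 1.003
grasp_force: 0.0
```

```bash
python3 -m jog '{"offset":[[0.02,0.005,0],[0.035,0.008,0],[0.035,0.008,0],[0.035,0.008,0],[0.03,0.007,0],[0.02,0.004,0],[0.01,0.002,0],[0,0,-0.02],[0,0,-0.03],[0,0,-0.015],[0,0,-0.007],[0,0,-0.002],[0,0,0],[0,0,0]],"yaw":[0,0,0,0,0,0,0,0,0,0,0,0,0,0],"jaw":[0,0,0,0,0,0,0,0,0,0,0,0,0,0]}'
python3 - <<'E'
from h import *
p=manip.camera("side"); cv2.imwrite("pics/s5.png",cv2.resize(p["frame"][80:280,270:450,::-1],None,fx=3,fy=3))
print([(r["score"],r["at"]) for r in manip.tip_of(p,"piece_tee")])
E
```

```text
clock: 19.58
position: [0.6581, 0.1876, 0.1012]
ee_rot: [0.748, 0.664, 0.001, 0.0]
ft_force: [0.2, -1.1, -0.1]
grip_width: 1.001
grasp_force: 0.0
[(0.76, [0.4785, 0.1464, 0.0048]), (0.62, [0.3427, 0.1672, -0.0038])]
```

View pics/s5.png

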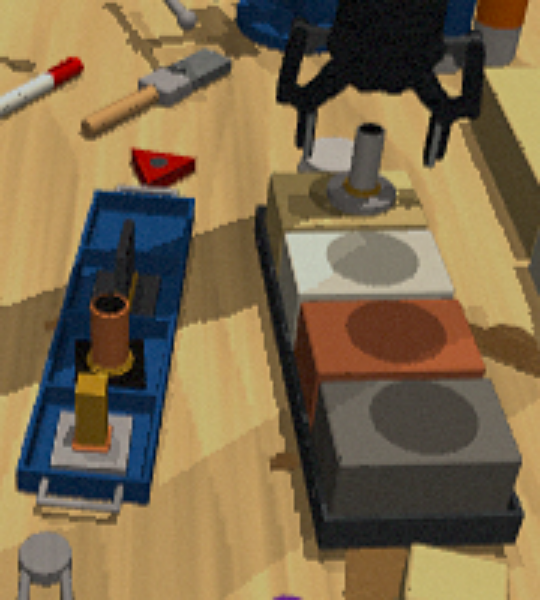

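The tee stands in its bay (crop (127,270)), and the tube (370,160) is between the fingers. Next I grip it and move to (.482,.2285).

```bash
python3 -m jog '{"offset":[[0,0,-0.001],[0,0,0],[0,0,0],[0,0,0],[0,0,0],[0,0,0],[0,0,0],[0,0,0],[0,0,0]],"yaw":[0,0,0,0,0,0,0,0,0],"jaw":[1,1,1,1,1,1,1,1,1]}' 60
```

```text
clock: 20.43
position: [0.6577, 0.1874, 0.0991]
ee_rot: [0.747, 0.664, 0.0, 0.0]
ft_force: [-1.6, -0.3, 3.3]
grip_width: 0.244
grasp_force: 58.6
```

```bash
python3 -m jog '{"offset":[[0,0,0.01],[0,0,0.02],[0,0,0.005],[-0.02,0.005,0],[-0.03,0.007,0],[-0.03,0.007,0],[-0.03,0.007,0],[-0.03,0.007,0],[-0.02,0.005,0],[-0.012,0.003,0],[-0.004,0,0],[0,0,0],[0,0,0]],"yaw":[0,0,0,0,0,0,0,0,0,0,0,0,0],"jaw":[1,1,1,1,1,1,1,1,1,1,1,1,1]}'
```

```text
clock: 21.52
position: [0.4829, 0.2277, 0.134]
ee_rot: [0.748, 0.664, 0.0, 0.0]
ft_force: [-0.1, 0.1, -1.0]
grip_width: 0.24
grasp_force: 59.1
```

```bash
python3 -m jog '{"offset":[[-0.001,0.001,-0.02],[0,0,-0.03],[0,0,-0.03],[0,0,-0.015],[0,0,-0.008],[0,0,-0.004],[0,0,-0.0015],[0,0,-0.0005],[0,0,0],[0,0,0]],"yaw":[0,0,0,0,0,0,0,0,0,0],"jaw":[1,1,1,1,1,1,1,1,1,1]}'
```

```text
clock: 22.35
position: [0.4814, 0.2296, 0.0258]
ee_rot: [0.748, 0.664, 0.001, 0.0]
ft_force: [-0.2, -0.1, -2.8]
grip_width: 0.241
grasp_force: 59.1
```

```bash
python3 -m jog '{"offset":[[0,0,-0.001],[0,0,0],[0,0,0],[0,0,0],[0,0,0],[0,0,0],[0,0,0],[0,0,0.01],[0,0,0.03],[0,0,0.03],[0,0,0.03],[0,0,0.03],[0,0,0.03],[0.03,0,0.03],[0.04,0,0.01],[0.04,0,0],[0.04,0,0],[0.03,0,0],[0,0,0],[0,0,0]],"yaw":[0,0,0,0,0,0,0,0,0,0,0,0,0,0,0,0,0,0,0,0],"jaw":[1,1,0.8,0.5,0,0,0,0,0,0,0,0,0,0,0,0,0,0,0,0]}'
python3 - <<'E'
from h import *
t=np.array([.4684,.1032]);a=np.radians(-6.2);Rt=np.array([[np.cos(a),-np.sin(a)],[np.sin(a),np.cos(a)]])
for c in("side","top"):
    p=manip.camera(c)
    for n in("piece_tube","piece_copper","piece_tee","piece_brass"):
        print(c,n,[(round(r["score"],2),np.round((np.array(r["at"][:2])-t)@Rt,3),round(r["at"][2],3)) for r in manip.tip_of(p,n)][:2])
    f=p["frame"][100:300,270:450] if c=="side" else p["frame"][130:270,160:380]
    cv2.imwrite(f"pics/e{c}.png",cv2.resize(f[:,:,::-1],None,fx=3,fy=3))
E
```

```text
clock: 24.02
position: [0.6607, 0.2293, 0.2226]
ee_rot: [0.748, 0.664, -0.0, -0.001]
ft_force: [-1.1, 0.0, -1.1]
grip_width: 1.001
grasp_force: 0.0
side piece_tube [(0.71, array([-0.002,  0.128]), 0.007)]
side piece_copper [(0.93, array([ 0.136, -0.29 ]), -0.002), (0.6, array([-0.002, -0.037]), 0.002)]
side piece_tee [(0.66, array([0.002, 0.043]), 0.003), (0.59, array([-0.137,  0.051]), -0.002)]
side piece_brass [(0.72, array([-0.   , -0.126]), 0.003)]
top piece_tube []
top piece_copper [(0.69, array([-0.001, -0.04 ]), 0.001)]
top piece_tee [(0.64, array([ 0.002, -0.041]), 0.001)]
top piece_brass [(0.71, array([ 0.002, -0.126]), 0.0)]
```

View pics/eside.png

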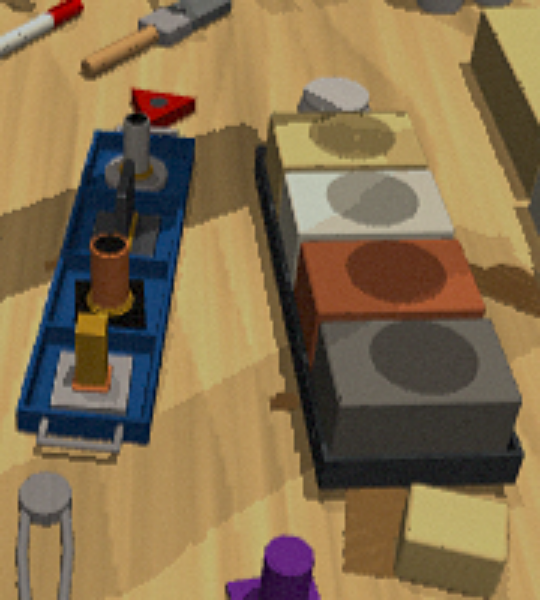

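View pics/etop.png

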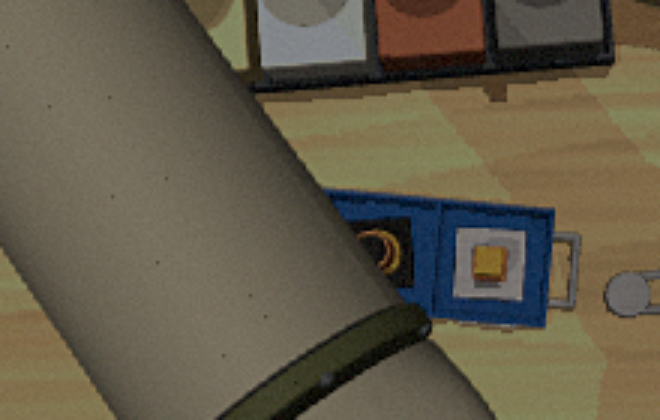

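All four pieces stand upright in their bays in order: tube, tee, copper, brass (side crop (135,160), (125,220), (110,290), (92,370)). They are within about 5 mm of the bay centres. In the top view the arm hides the two left bays and part of the copper bay; brass at (490,263) looks centred. The gripper is clear, so I'm handing in.

```bash
python3 -c "
from workcell import manip
print(manip.hand_in())"
```

```text
the job is handed in; nothing more can be done
None
```

All four pieces are set down upright in the marking tray in their original order (tube, tee, copper, brass), within about 5 mm of the bay centres by the camera check, and the job was handed in at about 24 s; no verdict was returned.

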